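Load the last culture dish and hold the carrier level for the incubator

TASK

Take the sealed culture dish off the warming plate, keep it flat, and set it down gently in the empty nest of the blue dish carrier. Then take the full carrier by its handle, lift it about 10 cm clear of the bench and hold it there steady and level, ready to go to the incubator: finish while still holding it, and do not put it down. The other dishes must stay in their nests, and the other things on the bench stay where they are.

Things in the scene. Friction and masses are not known exactly. Their poses are not given: they have to be found in the camera images.
- dish_mid (a point): centre, half-way up, of the dish to be loaded: a lidded culture dish, a flat round disc 54 mm in diameter and 15 mm high, lid sealed on with an orange band, about 20 g. It starts flat on the black heated top of the white warming plate; that top is level and 36 mm above the bench. It can be gripped across its diameter anywhere round its side
- dish: the same dish, origin at the centre of its underside, z up
- carrier: loose blue dish carrier, about 0.4 kg: tray 210 mm (its x) by 170 mm (its y) by 10 mm thick with four round nests, and a steel stirrup handle standing over its middle line (y = 0). Origin at the centre of the tray's underside, z up. It stands on the bench and is balanced under the middle of its handle when all four nests are filled
- handle (a point): middle of the carrier's handle bar, 62 mm above the tray's underside; axes as the carrier's. The bar is 12 mm wide and 12 mm high and runs along the carrier's x, 200 mm long, on a post at each end (95 mm from the middle); under it there are 46 mm of free height above the tray and 35 mm above the tops of the seated dishes
- nest (a point): centre of the floor of the carrier's one empty nest: a round recess 60 mm wide and 4 mm deep with a slightly chamfered edge, its floor 6 mm above the tray's underside; axes as the carrier's. It lies at x = -50 mm, y = +52 mm of the carrier. A seated dish stands 11 mm proud of the tray, 25 mm clear of the vertical plane through the handle bar's middle, and 46 mm from the next dish along the carrier's x
- warmer: warming plate the dish starts on: fixed white slab 200 mm (its x) by 180 mm (its y), 36 mm high, with a black top plate and a control strip on the robot's side. Origin at the centre of its underside
- dish_a: bystander already riding in the carrier: lidded culture dish, a flat round disc 54 mm in diameter and 15 mm high, lid sealed on with an orange band, about 20 g; origin at the centre of its underside. It must stay in its nest
- dish_b: bystander already riding in the carrier: lidded culture dish, a flat round disc 54 mm in diameter and 15 mm high, lid sealed on with an orange band, about 20 g; origin at the centre of its underside. It must stay in its nest
- dish_c: bystander already riding in the carrier: lidded culture dish, a flat round disc 54 mm in diameter and 15 mm high, lid sealed on with an orange band, about 20 g; origin at the centre of its underside. It must stay in its nest
- nest_a (a point): centre of the floor of the nest that holds dish_a, at x = +50, y = +52 mm of the carrier, 6 mm above its underside
- nest_b (a point): centre of the floor of the nest that holds dish_b, at x = -50, y = -52 mm of the carrier, 6 mm above its underside
- nest_c (a point): centre of the floor of the nest that holds dish_c, at x = +50, y = -52 mm of the carrier, 6 mm above its underside
- spray_bottle: bystander: white bottle with red cap, 68 mm wide, 170 mm high, at the back; origin under its centre
- reagent_jar: bystander: amber jar with blue cap, 68 mm wide, 95 mm high, on the left; origin under its centre
- tip_box: bystander: yellow pipette-tip box with clear lid, 85 x 120 x 67 mm, at the back; origin under its centre
- tube_rack: bystander: white rack of capped tubes, 70 x 180 x 94 mm, at the back; origin under its centre
- tally_counter: bystander: small round steel hand counter, 42 mm wide, 32 mm high, on the right; origin under its centre
- slide_box: bystander: green slide box, 160 x 85 x 33 mm, on the right; origin under its centre
- marker: bystander: white marker pen with black cap, 140 x 12 x 12 mm, lying on the left; origin under its centre
Not all that is in view belongs to the job. Leave any green look-alike of the dish alone.

How it is judged:
On the way:
1. the dish lies flat in the empty nest, let go, with the carrier still standing on the bench (horizontal distance between dish and nest below 0.007 m and z of dish in the frame of nest between -0.003 and 0.003 m and angle between the z axis of dish and the z axis of carrier, either way round below 0.08 rad and contact force between dish and the fingers below 0.1 N and height (world z) of carrier below 0.005 m and linear speed of dish below 0.03 m/s), for 0.2 s.
At the end, for the whole second after the job is handed in: Held by the fingers alone, by its handle (grasp point within 80 mm of the bar's middle), carrier underside over 80 mm above the bench, tilt under 0.1 rad, still (0.03 m/s, 0.15 rad/s), touching nothing else; all four dishes flat in their nests (7 mm off centre, 3 mm in height, 0.08 rad) (height (world z) of carrier above 0.08 m and angle between carrier's own z axis and vertical below 0.1 rad and linear speed of carrier below 0.03 m/s and angular speed of carrier below 0.15 rad/s and contact force between carrier and the fingers above 1 N and distance between the grasp point and handle below 0.08 m and contact force between carrier and warmer below 0.05 N and contact force between carrier and spray_bottle below 0.05 N and contact force between carrier and reagent_jar below 0.05 N and contact force between carrier and tip_box below 0.05 N and contact force between carrier and tube_rack below 0.05 N and contact force between carrier and tally_counter below 0.05 N and contact force between carrier and slide_box below 0.05 N and contact force between carrier and marker below 0.05 N and contact force between dish and the fingers below 0.1 N and horizontal distance between dish and nest below 0.007 m and z of dish in the frame of nest between -0.003 and 0.003 m and angle between the z axis of each of dish, dish_a, dish_b, dish_c and the z axis of carrier, either way round below 0.08 rad and horizontal distance between dish_a and nest_a below 0.007 m and z of dish_a in the frame of nest_a between -0.003 and 0.003 m and horizontal distance between dish_b and nest_b below 0.007 m and z of dish_b in the frame of nest_b between -0.003 and 0.003 m and horizontal distance between dish_c and nest_c below 0.007 m and z of dish_c in the frame of nest_c between -0.003 and 0.003 m); the arm keeps its last pose, push and grip.
It fails at once if the dish being loaded is tipped by more than about 20 degrees (angle between dish's own z axis and vertical above 0.35 rad).
It fails at once if the dish being loaded is dropped (falling free faster than 0.5 m/s) (contact force between dish and the fingers below 0.05 N and height (world z) of carrier below 0.005 m and linear speed of dish above 0.5 m/s).
It fails at once if the carrier is tipped by more than about 15 degrees (angle between carrier's own z axis and vertical above 0.26 rad).
It fails at once if a dish already in the carrier comes out of its nest (distance between dish_a and nest_a above 0.012 m or distance between dish_b and nest_b above 0.012 m or distance between dish_c and nest_c above 0.012 m).
It fails at once if a bystander is moved by more than 25 mm (distance of any of spray_bottle, reagent_jar, tip_box, tube_rack, tally_counter, slide_box, marker from where it was at the start of the episode above 0.025 m).
It also fails if it takes over 54 s, if anything falls off the work surface, if the arm or the gripper's body presses on something with over 40 N, if the wrist force passes 120 N, or if a joint passes its speed limit or range.

ROBOT

A 6-joint arm with a two-finger parallel gripper is mounted at the origin on the work surface. World frame = base frame: x ahead of the robot, y to its left, z up, the work surface at z = 0. Lengths are in m, angles in rad, forces in N, time in s.
With the tool pointing down it reaches from about 0.375 to 0.9 m from the base axis. Payload 3.1 kg.
Tool frame: the origin (TCP) lies at the centre of the arm's flange, where the gripper is bolted on; the fingertips stand 173 mm ahead of it and the grasp point (between the pads) lies 155 mm ahead of it (tip_extent is the distance from the TCP to the fingertips, in m); z points along the fingers, y is the direction in which the jaws open and shut (so a half turn about z gives the same grasp; the last joint's range is limited). The gripper opens to 85 mm and grips with 20 to 120 N. Pads are 22 mm wide; open, the fingers measure 114 mm over their backs; the gripper's body (76 mm by 85 mm) begins 54 mm behind the grasp point. The pads swing forward as they close: fully open they stand 13 mm farther back than shut.
Start: joints at [1.107, 0.527, 1.433, -0, 1.181, -0.178], TCP at [0.176, 0.6, 0.405] pointing down, gripper open.
Joint ranges: [-3.08, 3.08], [-0.75, 2.2], [0.22, 2.44], [-1.43, 4.57], [0, 2.65], [-2.85, 2.85]. Speed limits (rad/s): [2.79, 2.79, 3.14, 3.14, 3.14, 3.14].

INTERFACE

Orientations are given as a unit quaternion [x, y, z, w].
In Python, from station import sense, snapshot, sign_off, tip_extent gives the robot as it stands. The module is installed in compiled form; this text tells all that it offers.
- The arm moves only by the tool servo_tool, never from a script. Its argument "rows" is a list of rows, each a list of 3 entries, a list of its own where there are three numbers: the shift along the tool's x, y, z in mm, then the turn about the tool's z in degrees, then the opening, from -1 (shut) to 1 (fully open), so that 0 is half open. A call has 1 to 8 rows; each row is the pose to reach, as a shift and turn from the pose measured when the call began, along the tool's axes at that moment; what a row does not reach only later rows make up. A row lasts 1/10 s, in which the tool goes at most 50 mm and 8.59 degrees, less where a joint would pass 70% of its speed; a pose out of reach is approached as far as the arm can. A call with a gripper value outside its range is refused whole. The fingers move at their own pace and stop on an object; "force" is the grip in N (left out, the last holds). Time passes only in rows, so rows that repeat a pose let the fingers close. It gives the time, the measured TCP pose, the force and the opening at its end, in the units of the state.
- sense(): the state, without advancing time (a new reading comes with each control period).
- snapshot(name): name is "scene" or "top"; returns a dict with "image" (480x640x3 uint8, blue, green, red), "z_map" (480x640 float32, m along the optical axis (not along the pixel's ray), 0 where there is no reading), "vertical_fov" (degrees; the focal length in pixels is half the picture's height over the tangent of half this angle, whatever the lens; pixels are square), "cx", "cy" (the principal point, pixels), "k1" (the pictures are not rectified: a ray, as slopes to the right and down, at radius r is drawn at 1 + k1 r^2 times it, then the intrinsics apply), "cam_to_world" (4x4, takes a point from camera to world coordinates). Camera axes: x right, y down, z forward; pixel columns grow to the right and rows downward; lengths in m; the calibration is good to about 2 mm. A picture is of the moment at which its call begins.
- sign_off(): hands the job in, once; it reports no verdict.
The state is a dict: "t": time; "q": joint angles; "qd": joint speeds; "tau": joint torques, N m; "tcp_pos": TCP position; "tool_rot": TCP orientation; "force": force on the tool from outside, world axes, zero at the start; "ft_torque": the same for the moment, N m; "finger_gap": opening from 0.0 (shut) to 1.0 (fully open).
Only numpy, scipy, OpenCV 4.12 (cv2) and the standard library are available. Lean on these libraries where they do the work, as an engineer would, in place of code of your own. Each camera call takes 0.05 s, during which the arm holds its last target. There are 200 camera calls.

## Working session

There is one attempt and no reset: what is moved stays moved. The work goes in short steps, Python scripts to look and compute and a tool call to move; the robot and the scene stay as the last step left them, time stands still between calls to the robot, and variables do not carry over. Pictures are saved under pics/ and viewed, about 8 in all and at most 12, crops included, and the job is handed in when it is done.

Besides the shell and the picture viewer there is one more tool, called after "Request:" by a JSON object that holds its "name" and its "arguments", one argument or row to a line. servo_tool: Moves the arm, as the interface text tells. Its arguments: {"type":"object","properties":{"rows":{"type":"array"},"force":{"type":"number"}},"required":["rows"]}

```bash
mkdir -p pics; cat > h.py <<'E'
import numpy as np, cv2
from station import sense, snapshot
def cloud(s):
    H,W=s["z_map"].shape; f=H/2/np.tan(np.radians(s["vertical_fov"])/2)
    K=np.array([[f,0,s["cx"]],[0,f,s["cy"]],[0,0,1.]])
    v,u=np.mgrid[0:H,0:W]
    p=cv2.undistortPoints(np.stack([u,v],-1).reshape(-1,1,2).astype(float),K,np.array([s["k1"],0,0,0.])).reshape(H,W,2)
    z=s["z_map"]; T=np.array(s["cam_to_world"])
    P=np.dstack([p*z[...,None],z])@T[:3,:3].T+T[:3,3]
    P[z==0]=np.nan
    return P
E
python3 - <<'E'
from h import *
for n in("scene","top"):
    s=snapshot(n); cv2.imwrite(f"pics/{n}1.png",s["image"]); np.savez(f"{n}1.npz",P=cloud(s),im=s["image"]); print(n,s["vertical_fov"],s["k1"],np.round(s["cam_to_world"],3).tolist())
print(sense())
E
```

```text
scene 45.38758842941608 -0.06554474746425708 [[-0.288, 0.823, -0.49, 1.444], [0.958, 0.251, -0.141, 0.225], [0.007, -0.51, -0.86, 1.592], [0.0, 0.0, 0.0, 1.0]]
top 56.35064117650699 -0.04583424786848479 [[0.028, -0.993, 0.112, 0.437], [-1.0, -0.029, -0.012, -0.028], [0.015, -0.112, -0.994, 1.214], [0.0, 0.0, 0.0, 1.0]]
{'t': 0.1, 'q': array([ 1.10748171e+00,  5.28407740e-01,  1.43381661e+00,  2.37868126e-05,
        1.18138538e+00, -1.78493373e-01]), 'qd': array([-9.29988653e-04, -5.07708097e-04, -2.29248850e-03,  1.96074221e-03,
        2.61286660e-05, -2.46665866e-03]), 'tau': array([ 3.05408748e-04, -4.43306422e+01, -1.78588378e+01, -1.97035706e-04,
        3.82992293e-03, -6.20148541e-06]), 'tcp_pos': array([0.17543679, 0.59954091, 0.4037964 ]), 'tool_rot': array([ 1.41934154e-01,  9.89875588e-01, -9.53586283e-04, -3.28555473e-04]), 'force': array([-0.70865626, -1.13786505,  0.99187073]), 'ft_torque': array([-0.00222826, -0.02713428, -0.02527031]), 'finger_gap': 1.0040733110863314}
```

View pics/top1.png

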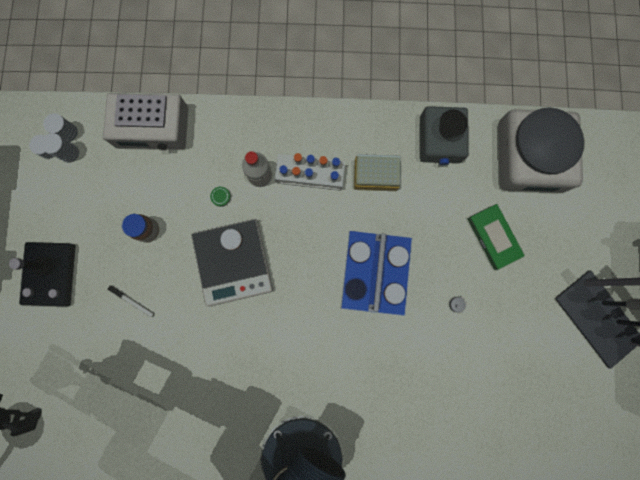

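View pics/scene1.png

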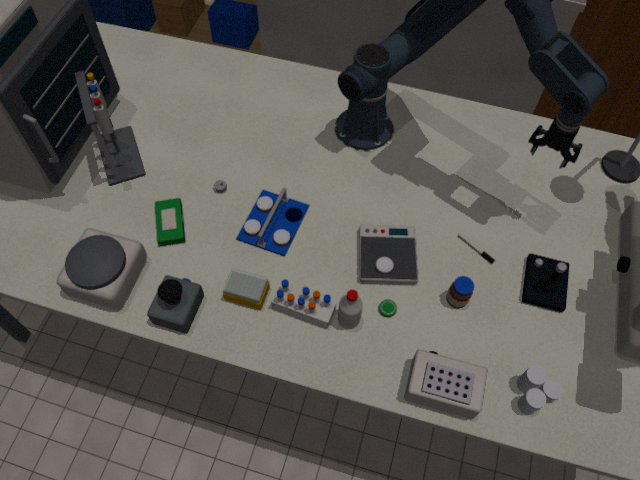

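The top view shows the dish at (231,239) on the warmer, the carrier centred near (377,273), its empty nest at (356,289) and its handle running up the image. The scene view agrees with this. The green look-alike is at (220,196).

```bash
cat >> h.py <<'E'
def circ(P,im,u0,v0,zlo,zhi,r=18,thr=120):
    sub=np.zeros(im.shape[:2],bool); sub[v0-r:v0+r,u0-r:u0+r]=True
    m=sub&(P[...,2]>zlo)&(P[...,2]<zhi)&(im.min(2)>thr)
    q=P[m]; c,rr=cv2.minEnclosingCircle(q[:,:2].astype(np.float32))
    return np.median(q[:,2]),q[:,:2].mean(0),np.array(c),rr,len(q)
E
python3 - <<'E'
from h import *
d=np.load("top1.npz");P=d["P"];im=d["im"]
np.set_printoptions(precision=4,suppress=True)
print("dish",*circ(P,im,231,239,.044,.06))
for n,u,v in(("a",360,252),("c",397,257),("b",395,293)): print(n,*circ(P,im,u,v,.012,.03,r=15))
b=(im[...,0]>im[...,2].astype(int)+50); b[:225]=0;b[325:]=0;b[:,:335]=0;b[:,420:]=0
q=P[b&(P[...,2]<.02)]; print("tray z",np.median(q[:,2]),"rect",cv2.minAreaRect(q[:,:2].astype(np.float32)))
m=np.zeros(b.shape,bool);m[225:325,335:420]=True
h=P[m&(P[...,2]>.055)&(P[...,2]<.08)]
c=h.mean(0); w,V=np.linalg.eigh(np.cov(h[:,:2].T)); print("handle",len(h),c,V[:,1],(np.ptp((h[:,:2]-c[:2])@V[:,1])), cv2.minAreaRect(h[:,:2].astype(np.float32)))
print("nest px",P[289,356],"max z near warmer",np.nanmedian(P[265:270,225:240,2]))
# scene cam
d=np.load("scene1.npz");P2=d["P"];im2=d["im"]
print("sc dish",*circ(P2,im2,385,265,.044,.06))
m=np.zeros(b.shape,bool);m[180:260,230:315]=True
h=P2[m&(P2[...,2]>.055)&(P2[...,2]<.08)];print("sc handle",len(h),cv2.minAreaRect(h[:,:2].astype(np.float32)),h[:,2].max())
for n,u,v in(("a",282,237),("c",253,227),("b",265,203)): print("sc",n,*circ(P2,im2,u,v,.012,.03,r=14))
E
```

```text
dish 0.05271384362258702 [0.5646 0.2023] [0.5651 0.2022] 0.02587398700416088 302
a 0.022808245834654572 [ 0.5441 -0.1382] [ 0.544 -0.139] 0.02596813067793846 280
c 0.02284685129366726 [ 0.5354 -0.2416] [ 0.5351 -0.2414] 0.025408269837498665 281
b 0.02295036720291277 [ 0.436  -0.2332] [ 0.4359 -0.2331] 0.025687094777822495 289
tray z 0.01117922080780176 rect ((0.49058812856674194, -0.1861354410648346), (0.1683640331029892, 0.20879577100276947), 85.09061431884766)
handle 392 [ 0.4882 -0.1838  0.0686] [-0.9965  0.0834] 0.19841859188233257 ((0.4888146221637726, -0.18427981436252594), (0.012831377796828747, 0.19841933250427246), 85.18903350830078)
nest px [ 0.4443 -0.1319  0.0058] max z near warmer 0.03715004656403842
sc dish 0.053314081193059915 [0.5666 0.2039] [0.5659 0.2038] 0.026105234399437904 165
sc handle 235 ((0.4916726052761078, -0.18218007683753967), (0.01429810095578432, 0.20009060204029083), 84.56074523925781) 0.07777745526025637
sc a 0.022843202876780655 [ 0.546  -0.1364] [ 0.546 -0.137] 0.02636321261525154 151
sc c 0.022489513711758002 [ 0.5367 -0.2397] [ 0.5365 -0.2408] 0.02634267322719097 150
sc b 0.021848160745362 [ 0.4365 -0.232 ] [ 0.4352 -0.2376] 0.032451968640089035 136
```

```bash
cat >> h.py <<'E'
from station import tip_extent
from scipy.spatial.transform import Rotation as Ro
def go(x,y,z,ang,s=None):
    "shift (mm, tool axes) and turn (deg) bringing TCP to x,y,z with tool y at world angle ang"
    s=s or sense(); R=Ro.from_quat(s["tool_rot"]).as_matrix()
    d=R.T@(np.array([x,y,z])-s["tcp_pos"])*1000
    a=np.degrees(np.arctan2(R[1,1],R[0,1])); t=(a-ang+180)%360-180
    print("shift",np.round(d,1),"turn",round(t,2),"ang now",round(a,2),"tilt",np.round(R[:,2],4),"tcp",np.round(s["tcp_pos"],4),"gap",round(s["finger_gap"],3),"F",np.round(s["force"],2),"t",s["t"])
E
python3 -c "
from h import *
try: print(tip_extent())
except Exception as e: print(tip_extent,e)
go(.5655,.203,.30,-4.85)"
```

```text
0.1734 'float' object is not callable
shift [-485.8 -270.8  104.1] turn 78.53 ang now 73.68 tilt [-9.0e-04 -1.8e-03 -1.0e+00] tcp [0.1754 0.5995 0.4038] gap 1.004 F [-0.71 -1.14  0.99] t 0.1
```

Request:
{"name": "servo_tool", "arguments": {
  "rows": [
    [[-30,-17,0],5,1],
    [[-65,-36,0],12,1],
    [[-100,-56,0],19,1],
    [[-140,-78,0],26,1],
    [[-180,-100,0],33,1],
    [[-220,-122,0],40,1],
    [[-255,-142,0],46,1],
    [[-290,-162,0],50,1]
  ],
  "force": 30
}}

```text
t: 0.9
tcp_pos: [0.4092, 0.3611, 0.4037]
tool_rot: [0.549, 0.836, -0.001, -0.0]
force: [-0.0, 0.6, -0.1]
finger_gap: 0.995
```

```bash
python3 -c "
from h import *
go(.5655,.203,.30,-4.85)"
```

```text
shift [-207.1   80.7  103.8] turn 28.31 ang now 23.46 tilt [-0.0016 -0.0021 -1.    ] tcp [0.4092 0.3611 0.4037] gap 0.995 F [-0.04  0.58 -0.06] t 0.9
```

Request:
{"name": "servo_tool", "arguments": {
  "rows": [
    [[-30,12,5],4,1],
    [[-70,27,20],9,1],
    [[-110,43,45],15,1],
    [[-150,58,70],21,1],
    [[-185,72,90],26,1],
    [[-207,81,104],28.3,1],
    [[-207,81,104],28.3,1],
    [[-207,81,104],28.3,1]
  ]
}}

```text
t: 1.7
tcp_pos: [0.5655, 0.2029, 0.2991]
tool_rot: [0.737, 0.676, -0.002, -0.001]
force: [-0.1, 0.4, 0.4]
finger_gap: 1.0
```

```bash
python3 -c "
from h import *
go(.5655,.203,.225,-4.85)
s=snapshot('top');im=s['image']; cv2.imwrite('pics/t2.png',cv2.resize(im[180:320,160:300],None,fx=4,fy=4))"
```

```text
shift [ 0.3  0.2 74.1] turn -0.03 ang now -4.88 tilt [-0.0039 -0.002  -1.    ] tcp [0.5655 0.2029 0.2991] gap 1.0 F [-0.07  0.4   0.38] t 1.7
```

View pics/t2.png

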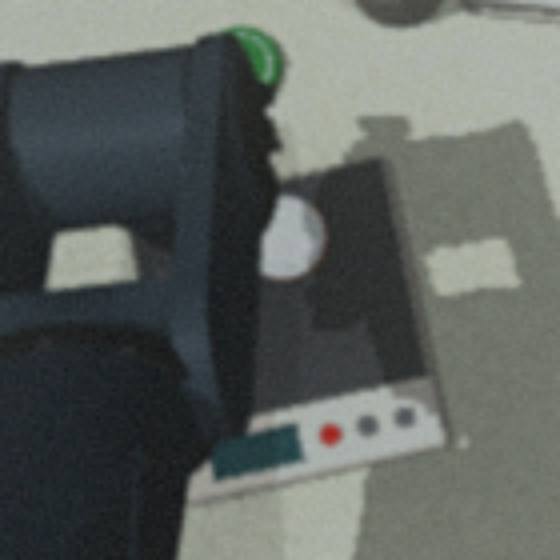

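The gripper is above the plate with the dish partly visible at about (290,237) in the crop, and the jaws are clear to descend.

Request:
{"name": "servo_tool", "arguments": {
  "rows": [
    [[0,0,15],0,1],
    [[0,0,35],0,1],
    [[0,0,55],0,1],
    [[0,0,72],0,1],
    [[0,0,82],0,1],
    [[0,0,87],0,1],
    [[0,0,87],0,0.6],
    [[0,0,87],0,0.5]
  ]
}}

```text
t: 2.55
tcp_pos: [0.5651, 0.2038, 0.2136]
tool_rot: [0.736, 0.677, -0.001, 0.0]
force: [0.5, -0.8, 0.2]
finger_gap: 0.752
```

```bash
python3 -c "
from h import *
go(.5655,.203,.212,-4.85)
s=snapshot('scene');im=s['image']; np.savez('s2.npz',P=cloud(s),im=im);cv2.imwrite('pics/s2.png',cv2.resize(im[190:300,320:460],None,fx=5,fy=5))"
```

```text
shift [-0.7  0.5  1.6] turn 0.07 ang now -4.78 tilt [-0.0014 -0.0016 -1.    ] tcp [0.5651 0.2038 0.2136] gap 0.752 F [ 0.53 -0.76  0.21] t 2.55
```

View pics/s2.png

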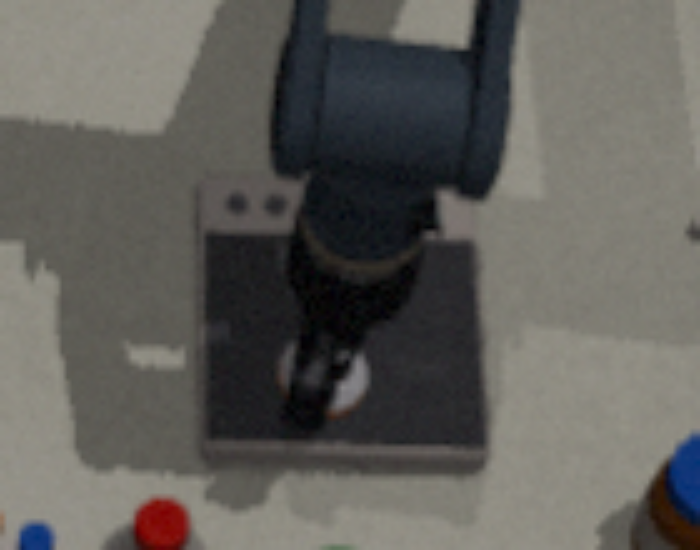

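The front finger sits in front of the dish, at about (312,385) against a dish centre of (325,378). That fits the oblique view, so I'll close.

Request:
{"name": "servo_tool", "arguments": {
  "rows": [
    [[0,0,1],0,0.3],
    [[0,0,1],0,0.1],
    [[0,0,1],0,0],
    [[0,0,1],0,-0.1],
    [[0,0,1],0,-0.1],
    [[0,0,1],0,-0.1]
  ],
  "force": 25
}}

```text
t: 3.2
tcp_pos: [0.5655, 0.2038, 0.2138]
tool_rot: [0.736, 0.677, -0.0, 0.001]
force: [-0.5, 0.6, 4.9]
finger_gap: 0.614
```

Request:
{"name": "servo_tool", "arguments": {
  "rows": [
    [[0,0,-2],0,-0.1],
    [[0,0,-5],0,-0.1],
    [[0,0,-10],0,-0.1],
    [[0,0,-20],0,-0.1],
    [[0,0,-35],0,-0.1],
    [[0,0,-50],0,-0.1],
    [[0,0,-60],0,-0.1],
    [[0,0,-60],0,-0.1]
  ]
}}

```text
t: 4.0
tcp_pos: [0.5662, 0.204, 0.2763]
tool_rot: [0.736, 0.677, 0.002, 0.002]
force: [0.2, -1.1, -1.0]
finger_gap: 0.612
```

```bash
python3 -c "
from h import *
go(.4455,-.129,.30,-4.85)
s=snapshot('scene');im=s['image']; np.savez('s3.npz',P=cloud(s),im=im);cv2.imwrite('pics/s3.png',cv2.resize(im[190:300,320:460],None,fx=5,fy=5))"
```

```text
shift [-341.9  -92.3  -24.2] turn 0.06 ang now -4.79 tilt [ 5.3e-03 -4.0e-04 -1.0e+00] tcp [0.5662 0.204  0.2763] gap 0.612 F [ 0.22 -1.09 -1.03] t 4.0
```

View pics/s3.png

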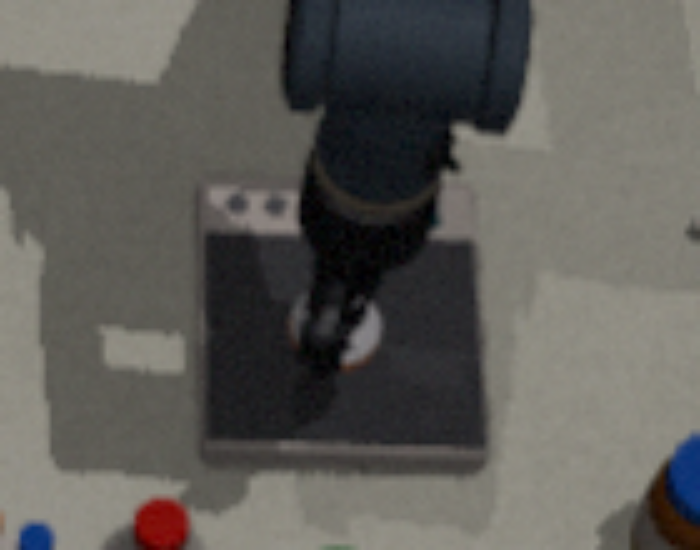

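The dish is lifted in the fingers at about (337,328). I'll measure its tilt and its offset from the TCP.

```bash
python3 - <<'E'
from h import *
np.set_printoptions(precision=4,suppress=True)
for f,u,v in(("s2",385,266),("s3",388,256)):
    d=np.load(f+".npz");P,im=d["P"],d["im"]
    sub=np.zeros(im.shape[:2],bool);sub[v-14:v+14,u-14:u+14]=True
    z0=.051 if f=="s2" else .1137
    m=sub&(im.min(2)>95)&(abs(P[...,2]-z0)<.015)
    q=P[m];A=np.c_[q[:,:2]-q[:,:2].mean(0),np.ones(len(q))];c=np.linalg.lstsq(A,q[:,2],rcond=None)[0]
    print(f,len(q),"slope",c,"max y",q[:,:2].min(0),q[:,:2].max(0),cv2.minEnclosingCircle(q[:,:2].astype(np.float32)))
E
```

```text
s2 34 slope [0.0541 0.1465 0.053 ] max y [0.5524 0.2158] [0.5887 0.2289] ((0.5705493688583374, 0.2211560308933258), 0.018649807199835777)
s3 39 slope [0.1113 0.0404 0.1145] max y [0.5485 0.2156] [0.5917 0.2298] ((0.5700711011886597, 0.2209441214799881), 0.02184031903743744)
```

Request:
{"name": "servo_tool", "arguments": {
  "rows": [
    [[-5,-1,-6],0,-0.1],
    [[-18,-5,-14],0,-0.1],
    [[-38,-10,-20],0,-0.1],
    [[-62,-17,-24],0,-0.1],
    [[-88,-24,-24],0,-0.1],
    [[-114,-31,-24],0,-0.1],
    [[-140,-38,-24],0,-0.1],
    [[-166,-45,-24],0,-0.1]
  ]
}}

```text
t: 4.85
tcp_pos: [0.5059, 0.0406, 0.2994]
tool_rot: [0.736, 0.677, 0.001, 0.001]
force: [-0.3, 0.1, -0.2]
finger_gap: 0.617
```

```bash
python3 -c "
from h import *
go(.446,-.129,.28,-4.85)"
```

```text
shift [-174.   -45.5   19.4] turn 0.04 ang now -4.81 tilt [ 2.5e-03 -9.0e-04 -1.0e+00] tcp [0.5059 0.0406 0.2994] gap 0.617 F [-0.27  0.09 -0.18] t 4.85
```

Request:
{"name": "servo_tool", "arguments": {
  "rows": [
    [[-12,-3,0],0,-0.1],
    [[-38,-10,2],0,-0.1],
    [[-68,-18,5],0,-0.1],
    [[-98,-26,8],0,-0.1],
    [[-128,-34,12],0,-0.1],
    [[-152,-40,16],0,-0.1],
    [[-168,-44,19],0,-0.1],
    [[-174,-45.5,19],0,-0.1]
  ]
}}

```text
t: 5.65
tcp_pos: [0.4454, -0.1305, 0.2802]
tool_rot: [0.737, 0.676, 0.0, 0.001]
force: [-0.3, -0.9, 0.2]
finger_gap: 0.612
```

Request:
{"name": "servo_tool", "arguments": {
  "rows": [
    [[0,0,0],0,-0.1],
    [[0,0,0],0,-0.1]
  ]
}}

```text
t: 5.85
tcp_pos: [0.4455, -0.1302, 0.2804]
tool_rot: [0.737, 0.676, 0.001, 0.001]
force: [0.0, 0.4, 0.8]
finger_gap: 0.615
```

```bash
python3 - <<'E'
from h import *
go(.446,-.129,.1838,-4.85)
ims=[]
for n,(a,b,c,e) in {"top":(210,330,320,440),"scene":(160,280,220,340)}.items():
    s=snapshot(n); np.savez(f"{n}4.npz",P=cloud(s),im=s["image"]); ims.append(cv2.resize(s["image"][a:b,c:e],(400,400)))
cv2.imwrite("pics/p4.png",np.hstack(ims))
E
```

```text
shift [ 1.3  0.2 96.6] turn -0.11 ang now -4.96 tilt [ 2.1e-03 -6.0e-04 -1.0e+00] tcp [ 0.4455 -0.1302  0.2804] gap 0.615 F [0.03 0.43 0.83] t 5.85
```

View pics/p4.png

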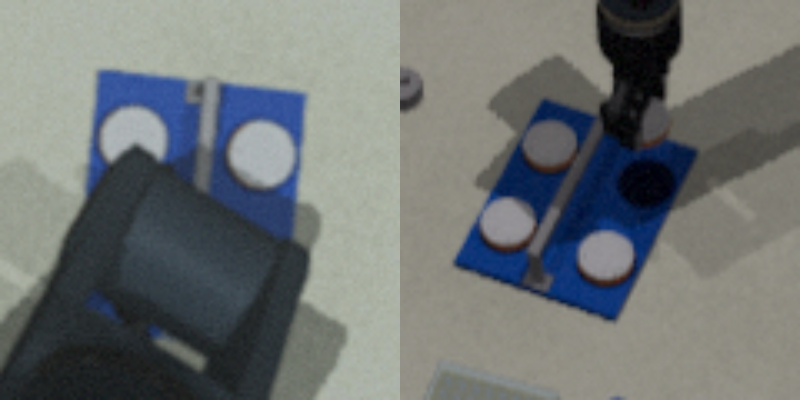

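The right panel (scene) shows the held dish at (650,125), above and behind the dark empty nest at (647,183). I'll fit the nest, go down to about 17 mm above the tray and compare.

Request:
{"name": "servo_tool", "arguments": {
  "rows": [
    [[1,0,6],-0.1,-0.1],
    [[1,0,18],-0.1,-0.1],
    [[1,0,32],-0.1,-0.1],
    [[1,0,46],-0.1,-0.1],
    [[1,0,60],-0.1,-0.1],
    [[1,0,70],-0.1,-0.1],
    [[1,0,75],-0.1,-0.1],
    [[1,0,75],-0.1,-0.1]
  ]
}}

```text
t: 6.75
tcp_pos: [0.4458, -0.1285, 0.2048]
tool_rot: [0.736, 0.677, 0.0, 0.0]
force: [0.5, -0.3, 0.1]
finger_gap: 0.615
```

```bash
python3 - <<'E'
from h import *
np.set_printoptions(precision=4,suppress=True)
go(.446,-.129,.1838,-4.85)
d=np.load("scene4.npz");P,im=d["P"],d["im"]
m=np.zeros(im.shape[:2],np.uint8);m[205:226,280:306]=1
k=(m>0)&(im[...,0]<70)
q=P[k];q=q[np.isfinite(q[:,0])];print("nest dark",len(q),q.mean(0),cv2.minEnclosingCircle(q[:,:2].astype(np.float32)))
s=snapshot("scene");P,im=cloud(s),s["image"]
sub=np.zeros(im.shape[:2],bool);sub[185:225,275:312]=True
k=sub&(im.min(2)>95)&(P[...,2]>.03)&(P[...,2]<.055)
q=P[k];print(len(q),"z",np.median(q[:,2]),q.min(0),q.max(0),"tcp",s.keys()&{"x"})
A=np.c_[q[:,:2]-q[:,:2].mean(0),np.ones(len(q))];print(np.linalg.lstsq(A,q[:,2],rcond=None)[0])
# far edge along dish: farthest points from guess centre
t=sense()["tcp_pos"];r=np.hypot(*(q[:,:2]-t[:2]).T);print("max r about tcp",np.sort(r)[-6:])
cv2.imwrite("pics/s5.png",cv2.resize(im[160:260,230:330],(600,600)))
E
```

```text
shift [-0.5  0.3 21. ] turn 0.08 ang now -4.77 tilt [ 0.001   0.0001 -1.    ] tcp [ 0.4458 -0.1285  0.2048] gap 0.615 F [ 0.46 -0.31  0.13] t 6.75
nest dark 353 [ 0.4446 -0.1263  0.0096] ((0.4413963854312897, -0.12889420986175537), 0.05059186369180679)
  return _methods._mean(a, axis=axis, dtype=dtype,
  ret = ret.dtype.type(ret / rcount)
Traceback (most recent call last):
ValueError: zero-size array to reduction operation minimum which has no identity
```

```bash
python3 - <<'E'
from h import *
np.set_printoptions(precision=4,suppress=True)
s=snapshot("scene");P,im=cloud(s),s["image"];np.savez("s5.npz",P=P,im=im)
cv2.imwrite("pics/s5.png",cv2.resize(im[160:260,230:330],(600,600)))
E
```

```text
(no output)
```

View pics/s5.png

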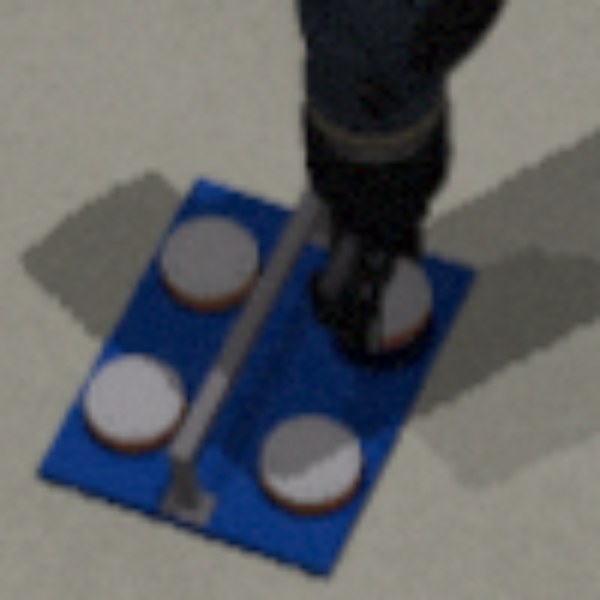

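The dish is level just above the nest, with its right edge at (432,300) in the crop. I'll measure that crescent.

```bash
python3 - <<'E'
from h import *
from scipy.optimize import least_squares
np.set_printoptions(precision=4,suppress=True)
d=np.load("s5.npz");P,im=d["P"],d["im"].astype(int)
sub=np.zeros(im.shape[:2],bool);sub[200:222,290:306]=True
k=sub&(im[...,2]>65)&(abs(P[...,2]-.042)<.012)&(im[...,0]-im[...,2]<25)
q=P[k];print(len(q),np.median(q[:,2]));t=sense()["tcp_pos"]
A=np.c_[q[:,:2]-q[:,:2].mean(0),np.ones(len(q))];print("plane",np.linalg.lstsq(A,q[:,2],rcond=None)[0])
# outer rim by angle sectors about tcp
an=np.degrees(np.arctan2(q[:,1]-t[1],q[:,0]-t[0]));r=np.hypot(q[:,0]-t[0],q[:,1]-t[1])
for a in range(0,181,20):
    s=(abs(an-a)<10)
    if s.sum()>1: print(a,s.sum(),np.sort(r[s])[-3:])
E
```

```text
69 0.044051113056907454
plane [0.0282 0.1323 0.044 ]
20 4 [0.0236 0.024  0.0247]
40 12 [0.0264 0.0272 0.0273]
60 10 [0.0278 0.0286 0.0287]
80 13 [0.0256 0.0257 0.0278]
100 8 [0.0233 0.0233 0.0265]
120 10 [0.0204 0.0248 0.0265]
140 6 [0.022  0.0228 0.0233]
160 5 [0.0194 0.0204 0.0238]
```

Request:
{"name": "servo_tool", "arguments": {
  "rows": [
    [[-0.8,0,4],0,-0.1],
    [[-0.8,0,9],0,-0.1],
    [[-0.8,0,13],0,-0.1],
    [[-0.8,0,16],0,-0.1],
    [[-0.8,0,18],0,-0.1],
    [[-0.8,0,19],0,-0.1],
    [[-0.8,0,19],0,-0.1]
  ]
}}

```text
t: 7.55
tcp_pos: [0.4459, -0.1295, 0.1864]
tool_rot: [0.736, 0.677, 0.001, 0.001]
force: [-0.3, -0.1, -0.6]
finger_gap: 0.614
```

Request:
{"name": "servo_tool", "arguments": {
  "rows": [
    [[0,0,0.5],0,-0.1],
    [[0,0,0.5],0,-0.1],
    [[0,0,1],0,-0.1],
    [[0,0,1],0,-0.1]
  ]
}}

```text
t: 7.95
tcp_pos: [0.4459, -0.1295, 0.1854]
tool_rot: [0.736, 0.677, 0.001, 0.001]
force: [-0.8, 0.5, -0.5]
finger_gap: 0.617
```

Request:
{"name": "servo_tool", "arguments": {
  "rows": [
    [[0,0,0.5],0,-0.1],
    [[0,0,0.7],0,-0.1],
    [[0,0,1],0,-0.1],
    [[0,0,1.2],0,-0.1],
    [[0,0,1.2],0,-0.1]
  ]
}}

```text
t: 8.45
tcp_pos: [0.4459, -0.1295, 0.1842]
tool_rot: [0.736, 0.677, 0.001, 0.001]
force: [0.7, -0.1, 0.1]
finger_gap: 0.615
```

Request:
{"name": "servo_tool", "arguments": {
  "rows": [
    [[0,0,0.5],0,-0.1],
    [[0,0,0.7],0,-0.1],
    [[0,0,0.7],0,-0.1]
  ]
}}

```text
t: 8.75
tcp_pos: [0.4459, -0.1295, 0.1838]
tool_rot: [0.736, 0.677, 0.001, 0.001]
force: [0.2, -0.1, 4.6]
finger_gap: 0.613
```

Contact comes at TCP z 0.1838, the height expected for the nest floor. Next I release.

Request:
{"name": "servo_tool", "arguments": {
  "rows": [
    [[0,0,-0.3],0,0.3],
    [[0,0,-0.3],0,0.45],
    [[0,0,-0.3],0,0.6],
    [[0,0,-0.3],0,0.7],
    [[0,0,-0.3],0,0.7],
    [[0,0,-0.3],0,0.7]
  ]
}}

```text
t: 9.35
tcp_pos: [0.4459, -0.1295, 0.184]
tool_rot: [0.736, 0.677, 0.001, 0.001]
force: [-0.7, -1.0, -0.3]
finger_gap: 0.849
```

Request:
{"name": "servo_tool", "arguments": {
  "rows": [
    [[0,0,-4],0,0.7],
    [[0,0,-12],0,0.7],
    [[0,0,-28],0,0.7],
    [[0,0,-50],0,0.7],
    [[0,0,-75],0,0.7],
    [[0,0,-100],0,0.8],
    [[0,0,-115],0,0.8],
    [[0,0,-115],0,0.8]
  ]
}}

```text
t: 10.15
tcp_pos: [0.4461, -0.1296, 0.3015]
tool_rot: [0.736, 0.677, 0.001, 0.004]
force: [-0.2, -0.6, -0.1]
finger_gap: 0.904
```

```bash
python3 - <<'E'
from h import *
go(.4895,-.185,.30,85.15)
s=snapshot("scene");P,im=cloud(s),s["image"];np.savez("s6.npz",P=P,im=im)
cv2.imwrite("pics/s6.png",cv2.resize(im[160:260,230:330],(600,600)))
E
```

```text
shift [-51.6  47.9   2. ] turn -89.92 ang now -4.77 tilt [ 0.0073 -0.0036 -1.    ] tcp [ 0.4461 -0.1296  0.3015] gap 0.904 F [-0.19 -0.65 -0.06] t 10.15
```

View pics/s6.png

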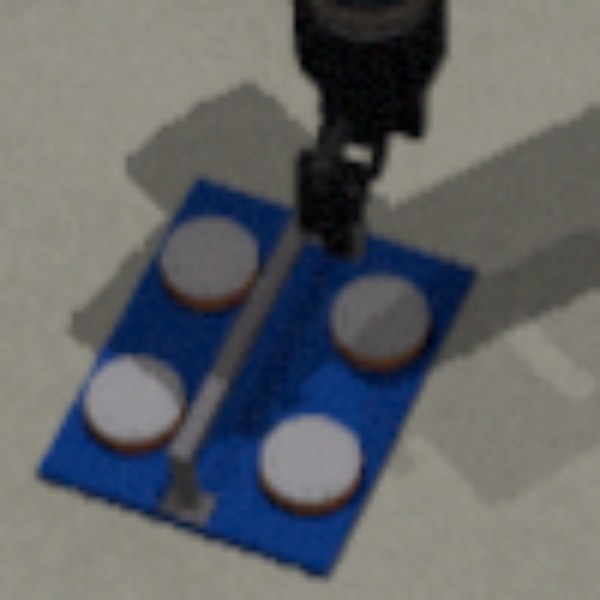

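The dish is seated. Its top at (381,322) matches the parallelogram of the other three, which predicts (384,322). Next I turn to the handle.

Request:
{"name": "servo_tool", "arguments": {
  "rows": [
    [[-6,6,0],7,0.8],
    [[-14,13,0],15,0.8],
    [[-22,20,0],23,1],
    [[-30,28,0],31,1],
    [[-38,35,1],39,1],
    [[-45,42,2],47,1],
    [[-50,47,2],55,1],
    [[-51.5,48,2],63,1]
  ]
}}

```text
t: 11.0
tcp_pos: [0.4895, -0.1852, 0.2974]
tool_rot: [0.982, 0.19, 0.002, 0.001]
force: [0.2, 0.4, 0.0]
finger_gap: 1.002
```

```bash
python3 -c "
from h import *
go(.4905,-.185,.27,-94.85)"
```

```text
shift [ 1.   0.1 27.4] turn 26.72 ang now -68.13 tilt [ 0.0038 -0.0016 -1.    ] tcp [ 0.4895 -0.1852  0.2974] gap 1.002 F [0.24 0.42 0.02] t 11.0
```

Request:
{"name": "servo_tool", "arguments": {
  "rows": [
    [[1,0,0],8,1],
    [[1,0,5],16,1],
    [[1,0,10],23,1],
    [[1,0,18],26.7,1],
    [[1,0,27],26.7,1],
    [[1,0,27],26.7,1]
  ]
}}

```text
t: 11.6
tcp_pos: [0.4898, -0.1845, 0.2684]
tool_rot: [0.999, -0.041, 0.0, -0.0]
force: [-0.5, -0.0, -1.1]
finger_gap: 1.001
```

```bash
python3 -c "
from h import *
go(.4905,-.185,.217,-94.85)"
```

```text
shift [ 0.8  0.5 51.4] turn 0.1 ang now -94.75 tilt [ 1.e-04  8.e-04 -1.e+00] tcp [ 0.4898 -0.1845  0.2684] gap 1.001 F [-0.51 -0.04 -1.13] t 11.6
```

Request:
{"name": "servo_tool", "arguments": {
  "rows": [
    [[1,0.5,10],0.1,1],
    [[1,0.5,24],0.1,1],
    [[1,0.5,38],0.1,1],
    [[1,0.5,47],0.1,1],
    [[1,0.5,51],0.1,1],
    [[1,0.5,51],0.1,0.7],
    [[1,0.5,51],0.1,0.3],
    [[1,0.5,51],0.1,0]
  ]
}}

```text
t: 12.4
tcp_pos: [0.491, -0.1852, 0.218]
tool_rot: [0.999, -0.042, 0.001, -0.0]
force: [-0.2, -1.2, -0.0]
finger_gap: 0.526
```

Request:
{"name": "servo_tool", "arguments": {
  "rows": [
    [[0,0,0],0,-0.3],
    [[0,0,0],0,-0.5],
    [[0,0,0],0,-0.6],
    [[0,0,0],0,-0.65],
    [[0,0,0],0,-0.7],
    [[0,0,0],0,-0.75],
    [[0,0,0],0,-0.8],
    [[0,0,0],0,-1]
  ],
  "force": 40
}}

```text
t: 13.2
tcp_pos: [0.491, -0.1853, 0.2181]
tool_rot: [0.999, -0.042, 0.001, 0.0]
force: [-1.0, -1.6, 3.4]
finger_gap: 0.132
```

Request:
{"name": "servo_tool", "arguments": {
  "rows": [
    [[0,0,0],0,-1],
    [[0,0,0],0,-1],
    [[0,0,0],0,-1]
  ],
  "force": 80
}}

```text
t: 13.5
tcp_pos: [0.4911, -0.1853, 0.2183]
tool_rot: [0.999, -0.042, 0.001, 0.0]
force: [-0.1, -0.7, 3.5]
finger_gap: 0.122
```

```bash
python3 - <<'E'
from h import *
go(.4905,-.185,.317,-94.85)
s=snapshot("scene");P,im=cloud(s),s["image"]
cv2.imwrite("pics/s7.png",cv2.resize(im[140:260,220:340],(600,600)))
E
```

```text
shift [ -0.4  -0.3 -98.7] turn 0.0 ang now -94.85 tilt [ 1.6e-03 -3.0e-04 -1.0e+00] tcp [ 0.4911 -0.1853  0.2183] gap 0.122 F [-0.06 -0.75  3.47] t 13.5
```

View pics/s7.png

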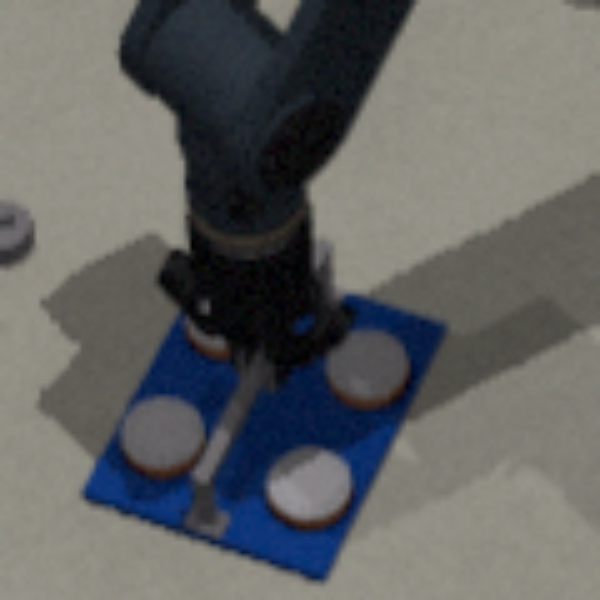

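The fingers hold the bar at its middle and all four dishes are in place. I'll lift slowly.

Request:
{"name": "servo_tool", "arguments": {
  "rows": [
    [[0,0,-1],0,-1],
    [[0,0,-3],0,-1],
    [[0,0,-6],0,-1],
    [[0,0,-11],0,-1],
    [[0,0,-17],0,-1],
    [[0,0,-23],0,-1],
    [[0,0,-28],0,-1],
    [[0,0,-30],0,-1]
  ]
}}

```text
t: 14.35
tcp_pos: [0.4911, -0.1854, 0.2491]
tool_rot: [0.999, -0.042, 0.001, 0.0]
force: [-0.2, -0.3, -5.2]
finger_gap: 0.124
```

```bash
cat > chk.py <<'E'
from h import *
np.set_printoptions(precision=4,suppress=True)
go(.4905,-.185,.320,-94.85)
for n in("scene","top"):
    s=snapshot(n);P,im=cloud(s),s["image"].astype(int)
    k=(im[...,0]-im[...,2]>40)&(P[...,2]<.19)&(np.hypot(P[...,0]-.49,P[...,1]+.185)<.15)
    q=P[k];z0=np.median(q[:,2]);q=q[abs(q[:,2]-z0)<.02]
    print(n,len(q),"tray top z",z0,"slopes",np.linalg.lstsq(np.c_[q[:,:2]-q[:,:2].mean(0),np.ones(len(q))],q[:,2],rcond=None)[0])
    cv2.imwrite(f"pics/c_{n}_{s['image'].sum()%9999}.png",s["image"])
    if n=="scene": cv2.imwrite("pics/last.png",cv2.resize(s["image"][120:250,210:340],(600,600)))
E
python3 chk.py
```

```text
shift [ -0.5  -0.3 -70.9] turn 0.01 ang now -94.84 tilt [ 0.0028 -0.001  -1.    ] tcp [ 0.4911 -0.1854  0.2491] gap 0.124 F [-0.23 -0.29 -5.2 ] t 14.35
scene 1296 tray top z 0.04177046874100909 slopes [0.006  0.0087 0.0416]
top 744 tray top z 0.04201692737646767 slopes [-0.0017 -0.0048  0.0422]
```

Lifted 31 mm, level, carrying 5.2 N. I'll raise it the rest of the way.

Request:
{"name": "servo_tool", "arguments": {
  "rows": [
    [[0,0,-3],0,-1],
    [[0,0,-11],0,-1],
    [[0,0,-23],0,-1],
    [[0,0,-37],0,-1],
    [[0,0,-51],0,-1],
    [[0,0,-62],0,-1],
    [[0,0,-69],0,-1],
    [[0,0,-71],0,-1]
  ]
}}

```text
t: 15.25
tcp_pos: [0.491, -0.1854, 0.3209]
tool_rot: [0.999, -0.042, 0.002, 0.001]
force: [-0.5, -0.7, -4.1]
finger_gap: 0.123
```

Request:
{"name": "servo_tool", "arguments": {
  "rows": [
    [[0,0,0],0,-1],
    [[0,0,0],0,-1],
    [[0,0,0],0,-1],
    [[0,0,0],0,-1],
    [[0,0,0],0,-1],
    [[0,0,0],0,-1],
    [[0,0,0],0,-1],
    [[0,0,0],0,-1]
  ]
}}

```text
t: 16.05
tcp_pos: [0.491, -0.1854, 0.3209]
tool_rot: [0.999, -0.042, 0.002, 0.001]
force: [-0.7, -0.2, -4.2]
finger_gap: 0.122
```

```bash
python3 chk.py
```

```text
shift [-0.6 -0.4  0.9] turn 0.01 ang now -94.84 tilt [ 0.0041 -0.0019 -1.    ] tcp [ 0.491  -0.1854  0.3209] gap 0.122 F [-0.67 -0.18 -4.2 ] t 16.05
scene 1374 tray top z 0.11277365559135588 slopes [0.0127 0.003  0.1128]
top 887 tray top z 0.11402057434176305 slopes [ 0.0054 -0.0016  0.1139]
```

View pics/last.png

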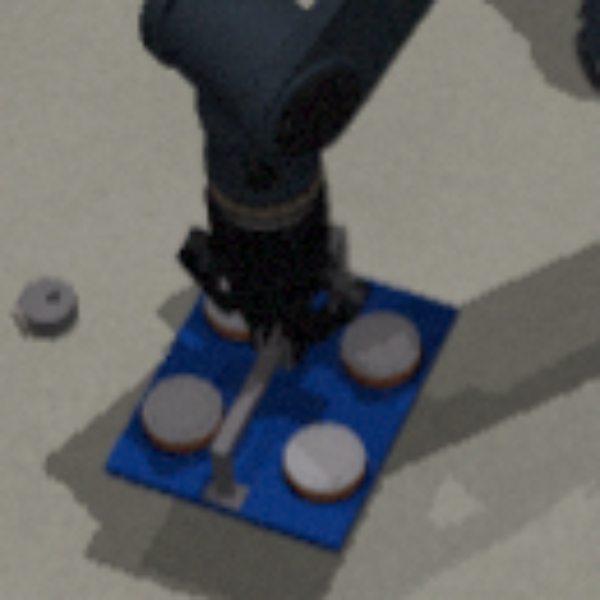

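The carrier hangs level with all four dishes in their nests: the loaded dish at (381,347), the others at (325,460), (182,412) and (235,315, partly hidden). I'm handing it in.

```bash
python3 -c "
from station import sign_off,sense
print(abs(sense()['qd']).max()); print(sign_off())"
```

```text
0.0018281378991197683
the job is handed in; nothing more can be done
None
```

I moved the dish from the warming plate to the empty nest, then gripped the full carrier by the middle of its handle. I handed the job in at about 16 s, still holding it.

- **Placing:** the dish touched down at about 4.6 N, at the height expected for the nest floor. After release, its position matched the pattern of the other three dishes.
- **Holding:** the cameras put the tray top at 0.113–0.114 m, so the underside is about 10 cm above the bench. Tilt measured 0.013 rad or less, and the arm was still.
- **Load and dishes:** the load read 4.2 N after the full lift and 5.2 N partway up. The last picture showed all four dishes in their nests, though one was partly hidden by the gripper.
- **Other readings:** the two cameras disagreed by 1–2 mm, within their stated calibration. An attempt to fit the empty nest from its dark pixels failed, so I used the carrier geometry instead. I did not measure whether the other bench items had moved, but the arm never went near them.

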